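# Seat a board carrier and snap the test-fixture clamp shut

### The arm

A 7-joint arm with a two-finger parallel gripper is mounted at the origin on the work surface. World frame = base frame: x ahead of the robot, y to its left, z up, the work surface at z = 0. Lengths are in m, angles in degrees, forces in N, time in s.
With the tool pointing down it reaches from about 0.35 to 0.9 m from the base axis. Payload 7.2 kg.
Tool frame: the origin (TCP) lies between the finger pads; the fingertips stand 14 mm ahead of it and the grasp point (between the pads) lies 5 mm behind it; z points along the fingers, y is the direction in which the jaws open and shut (so a half turn about z gives the same grasp; the last joint's range is limited). The gripper opens to 85 mm and grips with 20 to 120 N. Pads are 22 mm wide; open, the fingers measure 114 mm over their backs; the gripper's body (76 mm by 85 mm) begins 54 mm behind the grasp point. The pads swing forward as they close: fully open they stand 13 mm farther back than shut.
Start: joints at [64.962, 23.554, -0.728, 91.456, 0.321, 64.991, -4.71], TCP at [0.225, -0.583, 0.245] pointing down, gripper open.
Joint ranges: [-169.25, 169.25], [-16.82, 113.86], [-84.01, 82.57], [7.8, 145.47], [-59.2, 239.2], [7.22, 106.19], [-163.78, 163.78]. Speed limits (degrees/s): [136.94, 136.94, 172.46, 172.46, 180, 180, 180].

### API

Orientations are given as a 3x3 rotation matrix whose columns are the frame's x, y, z axes.
In Python, from station import sensors, snapshot, camera_info, order gives the robot as it stands. The module is installed in compiled form; this text tells all that it offers.
- The arm moves only by the tool move_arm, never from a script. Its argument "motion" is a list of rows, each an object of numbers: "gripper": the closure in counts, from 0 (fully open) to 255 (shut); "x", "y", "z": the shift along the tool's x, y, z in m; "spin": the turn about the tool's z in degrees. A call has 1 to 12 rows; each row is the pose to reach, as a shift and turn from the pose commanded when the call began, along the tool's axes at that moment; what a row does not reach only later rows make up. A row lasts 1/12 s, in which the tool goes at most 41.7 mm and 7.16 degrees, less where a joint would pass 70% of its speed; a pose out of reach is approached as far as the arm can. A call with a gripper value outside its range is refused whole. The fingers move at their own pace and stop on an object; "grip_force" is the grip in N (left out, the last holds). Time passes only in rows, so rows that repeat a pose let the fingers close. It gives the time, the measured TCP pose, the force and the opening at its end, in the units of the state.
- sensors.read_state(): the state, without advancing time (a new reading comes with each control period).
- snapshot(name): name is "side" or "top" or "wrist"; returns (picture, depth): 384x512x3 uint8, red, green, blue; 384x512 float32, m along the optical axis (not along the pixel's ray), 0 where there is no reading.
- camera_info(name): a dict with "fx", "fy", "cx", "cy" (pixels), "pose" (4x4, takes a point from camera to world coordinates); the wrist camera has in their place "tool_from_camera" (4x4, takes a point from camera to tool coordinates, whose origin is the TCP and whose axes are the flange's). Camera axes: x right, y down, z forward; pixel columns grow to the right and rows downward; lengths in m; the calibration is good to about 2 mm. The wrist camera is an equidistant fisheye: a pixel r from the principal point sees the ray r / f radians off the axis. A picture is of the moment at which its call begins: read the wrist's pose just before it. camera_info takes no time and is no camera call.
- order.job_done(): hands the job in, once; it reports no verdict.
The state is a dict: "time": time; "joint_positions": joint angles; "joint_velocities": joint speeds; "joint_efforts": joint torques, N m; "ee_pos": TCP position; "tool_rot": TCP orientation; "wrist_force": force on the tool from outside, world axes, zero at the start; "ft_torque": the same for the moment, N m; "width": finger opening in m.
Only numpy, scipy, OpenCV 4.12 (cv2) and the standard library are available. Lean on these libraries where they do the work, as an engineer would, in place of code of your own. Each camera call takes 0.05 s, during which the arm holds its last target.

### The job

Get the circuit board ready for testing: with the fingertips push its grey carrier along the rails of the test fixture until it is fully home against the black connector block, then push the clamp's upright lever outward and down, past its dead point, until it snaps into lock and the clamp holds the carrier. Push only: do not pick up or lift anything, leave the lever open until the carrier is home, do not disturb the other things on the bench, and finish clear of everything.

Things in the scene. Friction and masses are not known exactly. Their poses are not given: they have to be found in the camera images.
- fixture: Fixed fixture: aluminium plate, top 15 mm above the bench, x -125..75, y -70..145 mm. Origin on the bench under the carrier's home place; x: direction the carrier is pushed home; y: from rails to clamp; z up. Place and yaw vary. Two rails along x (inner faces y +-41.5, tops 25 mm above bench, x -120..50) guide the carrier. Clamp cheeks at x 19..51, y 73..119, up to 59 mm above bench.
- stop (a point): Centre of the near face of the black connector block (fixture x 50, 29 mm above the bench), against which the carrier's far edge comes home. The block is 99 mm wide, 16 mm thick, its top 43 mm above the bench. Axes are the fixture's.
- carrier: Loose grey carrier with green circuit board, about 0.28 kg, slab 100 (x) x 80 x 12 mm, origin under its centre, axes as the fixture's; slides on the plate, 1.5 mm play each side, about 1 to 5 N. At its near end an upright push plate 8 mm thick, 64 mm wide, outer face x -50, top 42 mm above the underside. Components up to 38 mm. Starts 30 to 55 mm short of home; home: origin at fixture x 0.
- lever (a joint): Clamp lever angle (rad): 0 = open, upright; grows as it tips outward (fixture +y) and down; 1.3 = end stop, about 1.27 when locked on the carrier. Over-centre: below its dead point at about 0.8 it springs back to 0, past it it snaps on to lock by itself. About 5 to 8 N at the grip moves it, falling to nothing at the dead point.
- lever_pivot (a point): Fixed point on the lever's hinge axis, 50 mm above the bench, at fixture x 35, y 108 mm; its axes are the fixture's. The hinge axis is parallel to the fixture's x.
- lever_grip (a point): Point on the lever's centre line, 85 mm from the pivot; z points along the lever to its end. The lever is a steel bar 18 mm wide (x) and 10 mm thick for 45 mm from the pivot, then a round black rubber grip 18 mm in diameter up to its rounded end 115 mm from the pivot.
- clamp_arm: Steel arm, 14 mm wide, 63 mm long from its pivot (its origin; fixture x 35, y 85, 50 mm above bench) towards the rails, rubber foot near its end. Moves with the lever: open, raised 57 degrees, highest point under 120 mm above the bench; locked, its foot presses with several newtons on the carrier's rim at fixture x 35, y 30. If the carrier is not home the foot bars its way.
- transformer: bystander, to be left where it stands. Small dark transformer with copper winding, 44 x 52 x 44 mm, loose on the bench on the fixture's -y side; origin under its centre.
- jar: bystander, to be left where it stands. White jar with black lid, 56 mm across, 75 mm high, loose on the bench beyond the connector block; origin under its centre.
- screwdriver: bystander, to be left where it stands. Screwdriver with black handle, 160 mm long, lying loose on the bench on the fixture's +y side; x along it.
There are look-alikes about, which are no part of the job. Leave any blue or purple look-alike of the carrier alone.

How it is judged (in metres and radians):
On the way, in this order (a step that is already met when the one before it is completed fails the run):
1. the carrier is fully home while the lever is still open (x of carrier in the frame of fixture between -0.004 and 0.004 m and value of joint lever below 0.3 rad), for 0.2 s.
2. the lever has snapped past its dead point into lock (value of joint lever above 1.15 rad), for 0.2 s.
At the end, for the whole second after the job is handed in: The carrier rests within 4 mm of its home place against the connector block, the lever is locked (above 1.15 rad) and the clamp foot presses on the carrier with more than 1 N (x of carrier in the frame of fixture between -0.004 and 0.004 m and value of joint lever above 1.15 rad and contact force between clamp_arm and carrier above 1 N and linear speed of carrier below 0.02 m/s); the robot touches nothing.
It fails at once if the lever is pushed over before the carrier is home (value of joint lever above 0.6 rad and not (x of carrier in the frame of fixture above -0.006 m)).
It fails at once if the carrier is lifted off the base plate or tipped (z of carrier in the frame of fixture above 0.025 m or angle between carrier's own z axis and vertical above 0.2 rad).
It fails at once if a bystander is moved or lifted (distance of any of transformer, jar, screwdriver from where it was at the start of the episode above 0.03 m).
It also fails if it takes over 48 s, if anything falls off the work surface, if the arm or the gripper's body presses on something with over 40 N, if the wrist force passes 120 N, or if a joint passes its speed limit or range.

## Working session

There is one attempt and no reset: what is moved stays moved. The work goes in short steps, Python scripts to look and compute and a tool call to move; the robot and the scene stay as the last step left them, time stands still between calls to the robot, and variables do not carry over. Pictures are saved under pics/ and viewed, and the job is handed in when it is done.

Besides the shell and the picture viewer there is one more tool, called after "Request:" as a command line: name --argument value ..., lists and objects as JSON in quotes. move_arm: Moves the arm, as the interface text tells. Its arguments: {"type":"object","properties":{"motion":{"type":"array","items":{"type":"object","properties":{"gripper":{"type":"number"},"x":{"type":"number"},"y":{"type":"number"},"z":{"type":"number"},"spin":{"type":"number"}}}},"grip_force":{"type":"number"}},"required":["motion"]}

```bash
mkdir -p pics
python3 - <<'E'
from station import sensors,snapshot,camera_info
import cv2,numpy as np
for n in("side","top"):
    p,d=snapshot(n); cv2.imwrite(f"pics/{n}0.png",p[:,:,::-1]); np.save(f"pics/{n}0.npy",d)
    print(n,camera_info(n))
print(sensors.read_state())
E
```

```text
side {'fx': 423.4971287714175, 'fy': 423.4971287714175, 'cx': 258.42186150621643, 'cy': 186.94362063816507, 'pose': array([[-0.95076847, -0.14804162,  0.2722554 ,  0.28368747],
       [-0.30989529,  0.44834444, -0.83842243,  0.6776491 ],
       [ 0.00205722, -0.88151628, -0.47214915,  0.56271016],
       [ 0.        ,  0.        ,  0.        ,  1.        ]])}
top {'fx': 465.57422767921037, 'fy': 465.57422767921037, 'cx': 256.81299979854, 'cy': 197.82064901965452, 'pose': array([[-0.02850855, -0.99328044,  0.11216606,  0.41660023],
       [-0.9993691 ,  0.02594435, -0.0242546 , -0.12977008],
       [ 0.02118154, -0.11278676, -0.99339342,  1.27607207],
       [ 0.        ,  0.        ,  0.        ,  1.        ]])}
{'time': 0.1, 'joint_positions': array([64.96082682, 23.59672254, -0.72966444, 91.49977321,  0.32076741,
       64.98993058, -4.70980064]), 'joint_velocities': array([-0.02377467, -0.08445372,  0.11556866, -0.14694997, -0.03230226,
       -0.084826  ,  0.05628496]), 'joint_efforts': array([ 2.61205947e-03, -6.01825547e+01,  6.84323274e-01, -3.00090122e+01,
        1.41507550e-02,  6.35937831e-03, -5.49213019e-05]), 'ee_pos': array([ 0.22514327, -0.58257884,  0.2445193 ]), 'tool_rot': array([[ 9.32739238e-01,  3.60551152e-01, -6.17025597e-04],
       [ 3.60551668e-01, -9.32738284e-01,  1.33737586e-03],
       [-9.33309881e-05, -1.46989255e-03, -9.99998915e-01]]), 'wrist_force': array([-0.71289536,  0.38516377,  0.27949522]), 'ft_torque': array([-0.04830962,  0.06823192,  0.04061832]), 'width': 0.08554789534462279}
```

View pics/side0.png

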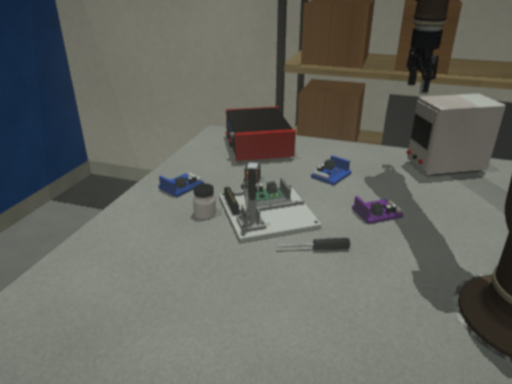

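View pics/top0.png

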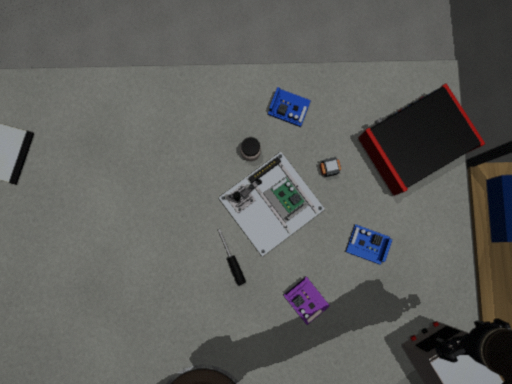

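Run:
```python
import cv2
a=cv2.imread("pics/top0.png")[140:265,205:345]
cv2.imwrite("pics/top0c.png",cv2.resize(a,None,fx=5,fy=4.8 and 5,interpolation=cv2.INTER_CUBIC)[:600])
a=cv2.imread("pics/side0.png")[150:250,180:340]
cv2.imwrite("pics/side0c.png",cv2.resize(a,None,fx=5,fy=5,interpolation=cv2.INTER_CUBIC))
```

```text
(no output)
```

View pics/top0c.png

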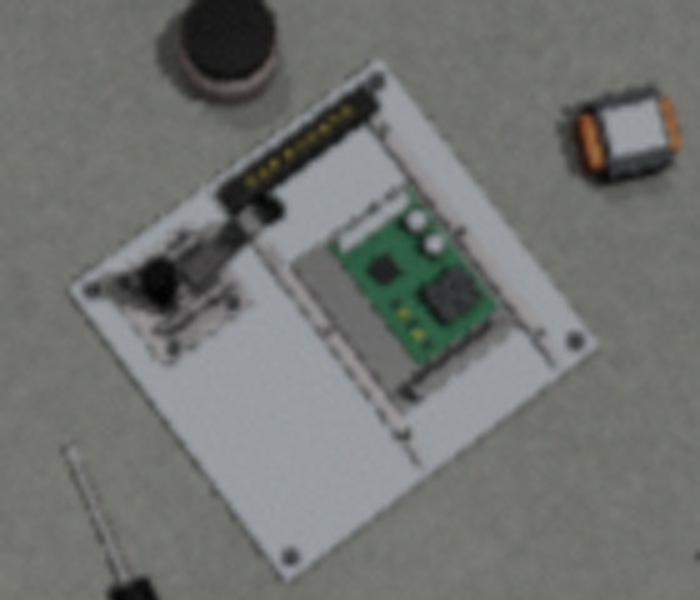

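View pics/side0c.png

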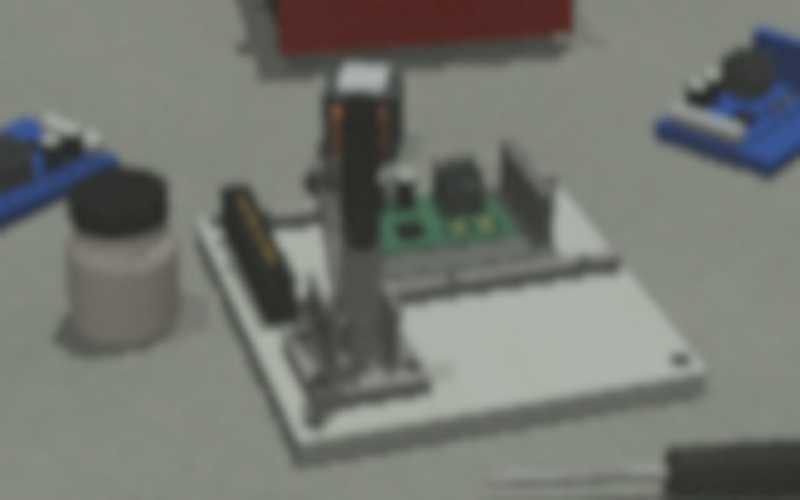

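Top crop: only the grey carrier with the green board (crop ~(400,300)) lies between the rails of the white plate. The blue ones at top px (288,106) and (368,244) and the purple one at (305,299) are the look-alikes. Plate corners in the crop are (380,60), (598,345), (288,580) and (72,288).

```bash
cat > h.py <<'E'
import numpy as np
from station import camera_info
from scipy.optimize import least_squares
def ray(n,u,v,z):
    c=camera_info(n);P=c["pose"]
    d=P[:3,:3]@np.array([(u-c["cx"])/c["fx"],(v-c["cy"])/c["fy"],1]);o=P[:3,3]
    return o+d*(z-o[2])/d[2]
def proj(n,p):
    c=camera_info(n);P=c["pose"]; q=P[:3,:3].T@(np.asarray(p)-P[:3,3])
    return np.array([c["fx"]*q[0]/q[2]+c["cx"],c["fy"]*q[1]/q[2]+c["cy"]])
def fit(W,F):
    W=np.array(W)[:,:2];F=np.array(F)[:,:2]
    f=lambda s:(s[:2]+F@np.array([[np.cos(s[2]),np.sin(s[2])],[-np.sin(s[2]),np.cos(s[2])]])-W).ravel()
    d=W[0]-W[1];e=F[0]-F[1]
    r=least_squares(f,[*W.mean(0),np.arctan2(d[1],d[0])-np.arctan2(e[1],e[0])])
    return r.x,r.fun.reshape(-1,2)
E
python3 - <<'E'
from h import *
F=[(.075,-.07),(-.125,-.07),(-.125,.145),(.075,.145)]
px=[(380,60),(598,345),(288,580),(72,288)]
W=[ray("top",205+u/5-.4,140+v/5-.4,.015) for u,v in px]
x,r=fit(W,F);print(x,np.degrees(x[2]));print(r*1000)
sp=[(200,225),(570,190),(705,375),(297,445)]
W2=[ray("side",180+u/5-.4,150+v/5-.4,.015) for u,v in sp]
x2,r2=fit(W2,F);print(x2,np.degrees(x2[2]));print(r2*1000)
E
```

```text
[ 0.58603241 -0.21662985  0.61484604] 35.22808312856219
[[ 2.02751564 -0.66228073]
 [-0.30470109 -2.39379412]
 [-2.00044454  0.29814871]
 [ 0.27762999  2.75792615]]
[ 0.58105521 -0.20659024  0.57712024] 33.066554136773135
[[ -1.74607215  -2.45929788]
 [  7.42699422 -11.97745483]
 [ -5.45304908   9.26553087]
 [ -0.22787299   5.17122184]]
```

Run:
```python
from h import *
F=[(.075,-.07),(-.125,.145),(.075,.145)]
sp=[(200,225),(705,375),(297,445)]
W2=[ray("side",180+u/5-.4,150+v/5-.4,.015) for u,v in sp]
x2,r2=fit(W2,F);print(x2,np.degrees(x2[2]));print(r2*1000)
s=np.array([.586,-.2166,.6148])
def tof(w):
    c,si=np.cos(s[2]),np.sin(s[2]);d=np.array(w)[:2]-s[:2];return np.array([c*d[0]+si*d[1],-si*d[0]+c*d[1]])
for nm,u,v,z in [("slab far +y",292,258,.027),("slab far -y",405,190,.027),("near +y",402,405,.027),("near -y",510,330,.027),("plate top +y",405,392,.057),("plate top -y",490,325,.057),("lever tip",155,275,.165),("block L",222,195,.043),("block R",375,100,.043),("rail end+",418,465,.025),("rail end-",553,365,.025)]:
    print(nm,tof(ray("top",205+u/5-.4,140+v/5-.4,z))*1000)
for nm,u,v,z in [("plate top1",505,145,.057),("plate top2",553,190,.057),("lever tip",365,78,.165)]:
    print("side",nm,tof(ray("side",180+u/5-.4,150+v/5-.4,z))*1000)
```

```text
[ 0.58566196 -0.20947258  0.60967898] 34.93203255035073
[[ 3.38466866 -2.04290066]
 [-2.48437443  0.3694597 ]
 [-0.90029424  1.67344096]]
slab far +y [13.73514784 38.14116088]
slab far -y [  6.78399956 -33.5205756 ]
near +y [-85.34130853  38.58815425]
near -y [-88.04934117 -32.77552759]
plate top +y [-80.91694224  36.31053491]
plate top -y [-79.6292154  -21.07889874]
lever tip [ 35.23768616 110.29707117]
block L [62.02731998 49.44100806]
block R [ 54.2715081  -47.64064586]
rail end+ [-116.17140944   51.01387479]
rail end- [-117.05439036  -40.18584042]
side plate top1 [-80.33874754 -24.26349315]
side plate top2 [-86.56624018  29.82050213]
side lever tip [31.16779136 95.15873837]
```

Request:
move_arm --motion '[{"x":0.02,"y":-0.01,"z":0,"spin":-1,"gripper":255},{"x":0.05,"y":-0.026,"z":0,"spin":-2,"gripper":255},{"x":0.085,"y":-0.044,"z":0,"spin":-4,"gripper":255},{"x":0.12,"y":-0.062,"z":0,"spin":-5,"gripper":255},{"x":0.155,"y":-0.08,"z":0,"spin":-7,"gripper":255},{"x":0.19,"y":-0.098,"z":0,"spin":-8,"gripper":255},{"x":0.225,"y":-0.117,"z":0,"spin":-9,"gripper":255},{"x":0.26,"y":-0.135,"z":0,"spin":-10,"gripper":255},{"x":0.295,"y":-0.153,"z":0,"spin":-12,"gripper":255},{"x":0.325,"y":-0.169,"z":0,"spin":-13,"gripper":255},{"x":0.347,"y":-0.18,"z":0,"spin":-14,"gripper":255},{"x":0.358,"y":-0.185,"z":0,"spin":-14.2,"gripper":255}]'

```text
time: 1.1
ee_pos: [0.4948, -0.2774, 0.245]
tool_rot: [[0.812, 0.583, 0.001], [0.583, -0.812, 0.002], [0.001, -0.001, -1.0]]
wrist_force: [-1.5, -0.2, 0.4]
width: -0.0003
```

Run:
```python
from station import sensors,snapshot,camera_info
import cv2,numpy as np,pickle
s=sensors.read_state();print(s)
p,d=snapshot("wrist"); cv2.imwrite("pics/w1.png",p[:,:,::-1]); cv2.imwrite("pics/w1b.png",cv2.resize(p[:,:,::-1],(800,600),interpolation=cv2.INTER_CUBIC));np.save("pics/w1.npy",d)
pickle.dump(s,open("pics/w1.pkl","wb"));print(camera_info("wrist"))
p,d=snapshot("side"); cv2.imwrite("pics/s1.png",cv2.resize(p[120:270,160:360,::-1],(800,600),interpolation=cv2.INTER_CUBIC))
```

```text
{'time': 1.1, 'joint_positions': array([ 34.93280897,  18.72355981, -13.34718676,  98.97847149,
         4.66268279,  62.8570342 , -34.20322021]), 'joint_velocities': array([ -9.78227394,   3.66913214,  -0.62046061,  -4.72175849,
         2.63180393,   1.86248895, -11.90425778]), 'joint_efforts': array([ 1.66094664e+00, -5.33358121e+01, -1.02641590e+00, -2.89553064e+01,
        1.60567160e-01,  5.58397762e-03,  1.02739320e-01]), 'ee_pos': array([ 0.49484168, -0.27741331,  0.24503043]), 'tool_rot': array([[ 8.12492147e-01,  5.82971913e-01,  5.08835735e-04],
       [ 5.82970435e-01, -8.12491576e-01,  1.70588885e-03],
       [ 1.40791004e-03, -1.08938511e-03, -9.99998416e-01]]), 'wrist_force': array([-1.49687228, -0.20872593,  0.36899197]), 'ft_torque': array([-0.00724692, -0.01114669, -0.05763531]), 'width': -0.0002784512919506175}
{'fx': 297.3186396354542, 'fy': 297.3186396354542, 'cx': 251.23965366984405, 'cy': 191.8263200100957, 'tool_from_camera': array([[-3.08528418e-05, -9.52074966e-01, -3.05864770e-01,
         7.84167886e-02],
       [ 9.99999437e-01,  2.95089930e-04, -1.01940658e-03,
         3.54052921e-04],
       [ 1.06080910e-03, -3.05864629e-01,  9.52074421e-01,
        -1.27329687e-01],
       [ 0.00000000e+00,  0.00000000e+00,  0.00000000e+00,
         1.00000000e+00]])}
```

View pics/w1b.png

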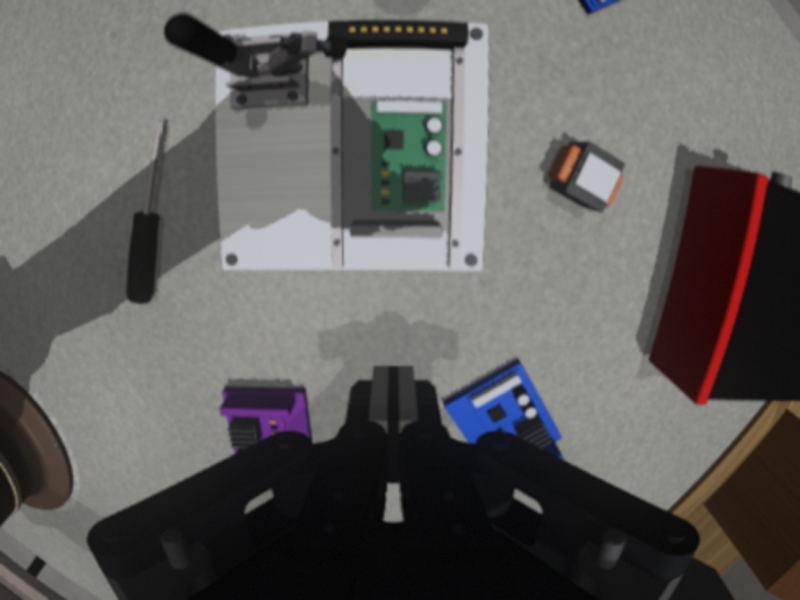

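View pics/s1.png

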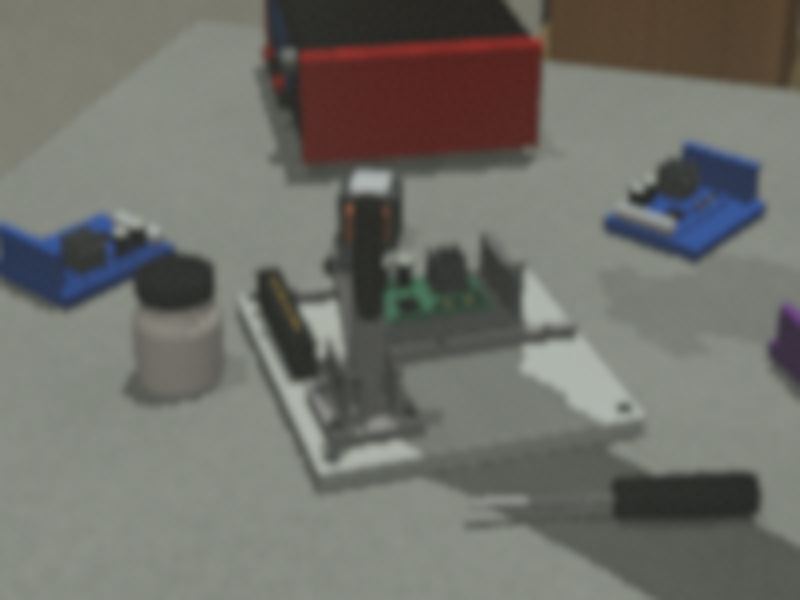

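```bash
cat >> h.py <<'E'
import pickle
def wray(s,u,v,z):
    c=camera_info("wrist");T=c["tool_from_camera"];a,b=u-c["cx"],v-c["cy"];r=np.hypot(a,b);t=r/c["fx"]
    d=np.array([np.sin(t)*a/r,np.sin(t)*b/r,np.cos(t)])
    d=s["tool_rot"]@T[:3,:3]@d;o=s["ee_pos"]+s["tool_rot"]@T[:3,3]
    return o+d*(z-o[2])/d[2]
def tof(w,s):
    c,si=np.cos(s[2]),np.sin(s[2]);d=np.array(w)[:2]-s[:2];return np.array([c*d[0]+si*d[1],-si*d[0]+c*d[1]])
E
python3 - <<'E'
from h import *
s=pickle.load(open("pics/w1.pkl","rb"))
k=lambda u,v,z:wray(s,(u+.5)*.64-.5,(v+.5)*.64-.5,z)
F=[(.075,-.07),(-.125,-.07),(-.125,.145)]
x,r=fit([k(488,24,.015),k(482,270,.015),k(222,270,.015)],F);print(x,np.degrees(x[2]));print(r*1000)
for nm,u,v,z in [("plate out+",352,234,.057),("plate out-",441,236,.057),("slab far+",344,98,.027),("slab far-",449,98,.027),("block L",330,46,.043),("block R",466,46,.043),("rail+ in",343,265,.025),("rail- in",449,265,.025),("board",372,100,.03),("lever tip",183,33,.16)]:
    print(nm,tof(k(u,v,z),x)*1000)
E
python3 -c "
import cv2
a=cv2.imread('pics/w1.png')[55:180,210:300]
cv2.imwrite('pics/w1c.png',cv2.resize(a,None,fx=4.7,fy=4.7,interpolation=cv2.INTER_CUBIC))"
```

```text
[ 0.58849975 -0.21348209  0.61491499] 35.232033431727636
[[ 1.98260739  0.64261661]
 [-0.85979343 -1.23450849]
 [-1.12281395  0.59189189]]
plate out+ [-88.5384298  30.2928986]
plate out- [-89.41599823 -31.017086  ]
slab far+ [ 8.69071186 38.57167477]
slab far- [  9.41522053 -37.98296101]
block L [45.34746731 47.08633524]
block R [ 46.39996249 -47.93856685]
rail+ in [-118.19889481   40.47518006]
rail- in [-117.51980319  -41.30019921]
board [ 6.51597686 17.96448652]
lever tip [ 30.9850673  103.82249406]
```

View pics/w1c.png

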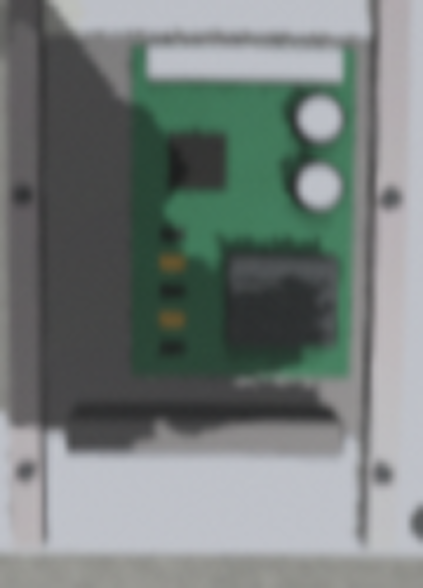

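Request:
move_arm --motion '[{"x":-0.004,"y":0.0,"z":0.015},{"x":-0.005,"y":0.002,"z":0.045},{"x":-0.005,"y":0.002,"z":0.08},{"x":-0.005,"y":0.002,"z":0.115},{"x":-0.005,"y":0.002,"z":0.145},{"x":-0.005,"y":0.002,"z":0.17},{"x":-0.005,"y":0.002,"z":0.187},{"x":-0.005,"y":0.002,"z":0.196},{"x":-0.005,"y":0.002,"z":0.198},{"x":-0.005,"y":0.002,"z":0.198}]'

```text
schema error: expected keys gripper, x, y, z, spin
```

```bash
cat > look.py <<'E'
import sys,cv2,pickle
from station import sensors,snapshot
from h import *
t=sys.argv[1]
s=sensors.read_state();pickle.dump(s,open(f"pics/{t}.pkl","wb"))
FX=np.array([.5865,-.2150,.6148])
print(s["time"],s["ee_pos"].round(4),"fix",(tof(s["ee_pos"],FX)*1000).round(1),"F",s["wrist_force"].round(1),"w",round(s["width"],4),"yaw",np.degrees(np.arctan2(s["tool_rot"][1,0],s["tool_rot"][0,0])).round(2))
for n in sys.argv[2:]:
    p,d=snapshot(n);np.save(f"pics/{t}{n}.npy",d);cv2.imwrite(f"pics/{t}{n}raw.png",p[:,:,::-1])
    a=p[:,:,::-1]
    if n=="side":a=a[120:270,160:360]
    if n=="top":a=a[130:265,200:380]
    cv2.imwrite(f"pics/{t}{n}.png",cv2.resize(a,(800,600),interpolation=cv2.INTER_CUBIC))
E
python3 look.py a2 side wrist
```

```text
1.2 [ 0.4938 -0.2794  0.245 ] fix [-112.9    0.9] F [-0.5 -0.9 -0.5] w -0.0 yaw 35.54
```

View pics/a2side.png

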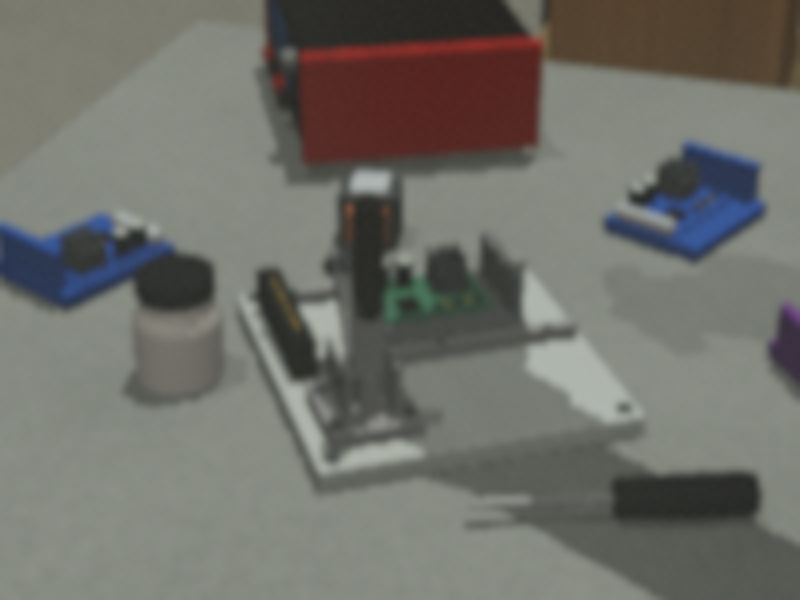

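View pics/a2wrist.png

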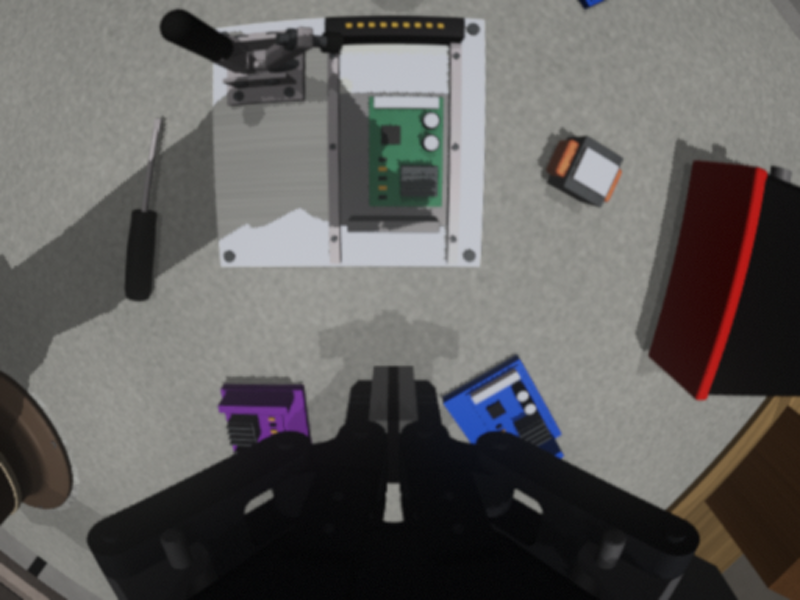

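The call was refused because each row needs all the keys; nothing moved. Both pictures show the same scene as before: carrier between the rails, push plate's outer edge at wrist px (350–440,230).

Request:
move_arm --motion '[{"x":-0.003,"y":0.0,"z":0.015,"spin":0,"gripper":255},{"x":-0.005,"y":0.001,"z":0.045,"spin":0,"gripper":255},{"x":-0.005,"y":0.001,"z":0.08,"spin":0,"gripper":255},{"x":-0.005,"y":0.001,"z":0.115,"spin":0,"gripper":255},{"x":-0.005,"y":0.001,"z":0.145,"spin":0,"gripper":255},{"x":-0.005,"y":0.001,"z":0.17,"spin":0,"gripper":255},{"x":-0.005,"y":0.001,"z":0.187,"spin":0,"gripper":255},{"x":-0.005,"y":0.001,"z":0.196,"spin":0,"gripper":255},{"x":-0.005,"y":0.001,"z":0.198,"spin":0,"gripper":255},{"x":-0.005,"y":0.001,"z":0.198,"spin":0,"gripper":255}]'

```text
time: 2.13
ee_pos: [0.4883, -0.2863, 0.0473]
tool_rot: [[0.817, 0.577, -0.001], [0.577, -0.817, -0.0], [-0.001, -0.0, -1.0]]
wrist_force: [0.5, 0.3, 1.1]
width: 0.0001
```

```bash
python3 look.py a3 side wrist
```

```text
2.1333 [ 0.4883 -0.2863  0.0473] fix [-121.4   -1.6] F [0.5 0.3 1.1] w 0.0001 yaw 35.22
```

View pics/a3side.png

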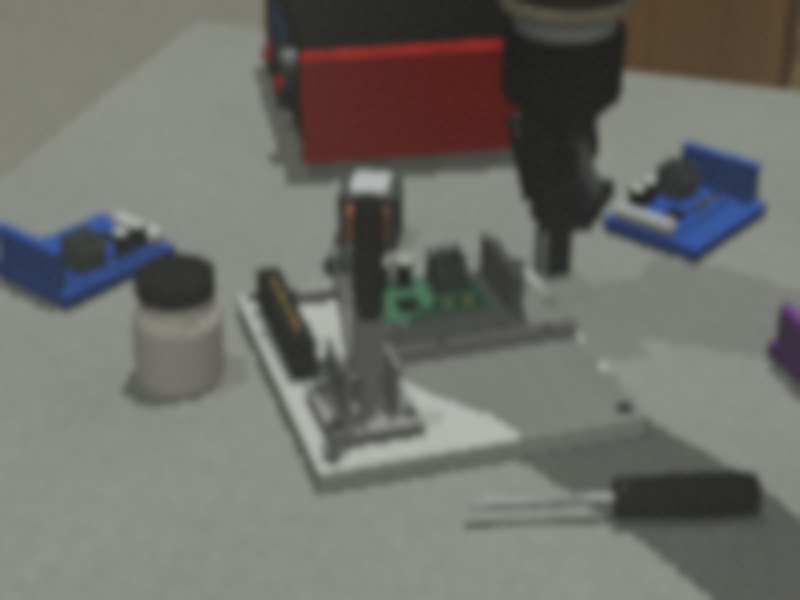

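View pics/a3wrist.png

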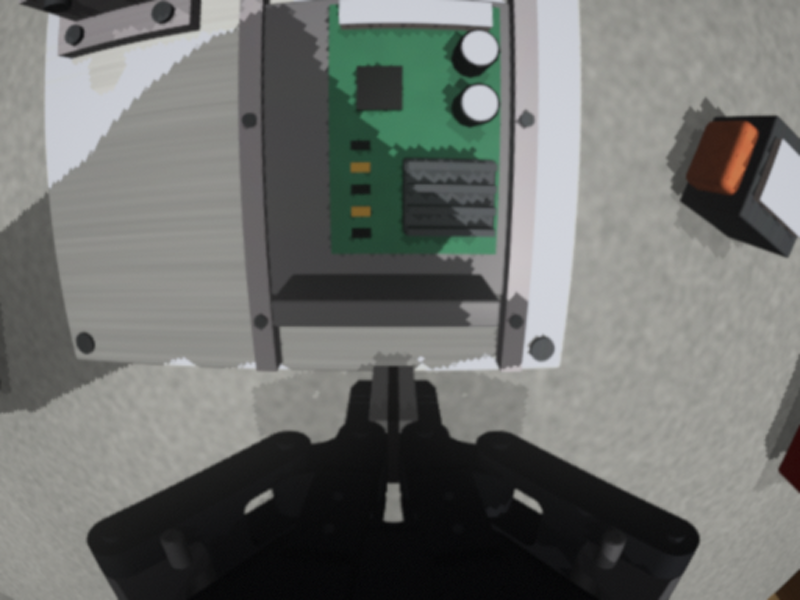

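Run:
```python
from h import *
s=pickle.load(open("pics/a3.pkl","rb"));FX=np.array([.5865,-.2150,.6148])
k=lambda u,v,z:wray(s,(u+.5)*.64-.5,(v+.5)*.64-.5,z)
for nm,u,v,z in [("plate out+",275,325,.057),("plate out-",499,325,.057),("inner+",290,275,.057),("plateedge",200,362,.015),("plateedge",550,369,.015),("railR in",513,100,.025),("railL in",263,100,.025)]:
    w=k(u,v,z);print(nm,tof(w,FX)*1000,(s["tool_rot"].T@(w-s["ee_pos"])*1000).round(1))
```

```text
plate out+ [-87.99614305  30.82699068] [ 33.4 -32.4  -9.7]
plate out- [-87.94086745 -31.06648902] [33.4 29.5 -9.8]
inner+ [-73.73640878  25.53594722] [ 47.6 -27.1  -9.8]
plateedge [-120.60458295   76.22216147] [  0.8 -77.8  32.3]
plateedge [-123.06825202  -64.296015  ] [-1.7 62.7 32.3]
railR in [-23.55391979 -40.34800738] [97.8 38.8 22.2]
railL in [-23.28643159  40.08850782] [ 98.1 -41.7  22.2]
```

Request:
move_arm --motion '[{"x":0.005,"y":-0.001,"z":0,"spin":0,"gripper":255},{"x":0.012,"y":-0.0015,"z":0,"spin":0,"gripper":255},{"x":0.018,"y":-0.0015,"z":0,"spin":0,"gripper":255},{"x":0.021,"y":-0.0015,"z":0,"spin":0,"gripper":255},{"x":0.024,"y":-0.0015,"z":0,"spin":0,"gripper":255},{"x":0.027,"y":-0.0015,"z":0,"spin":0,"gripper":255},{"x":0.031,"y":-0.0015,"z":0,"spin":0,"gripper":255},{"x":0.035,"y":-0.0015,"z":0,"spin":0,"gripper":255},{"x":0.039,"y":-0.0015,"z":0,"spin":0,"gripper":255},{"x":0.043,"y":-0.0015,"z":0,"spin":0,"gripper":255},{"x":0.046,"y":-0.0015,"z":0,"spin":0,"gripper":255},{"x":0.048,"y":-0.0015,"z":0,"spin":0,"gripper":255}]'

```text
time: 3.23
ee_pos: [0.5278, -0.2557, 0.0473]
tool_rot: [[0.816, 0.579, 0.0], [0.579, -0.816, 0.0], [0.0, 0.0, -1.0]]
wrist_force: [-3.0, -1.8, 2.9]
width: 0.0001
```

```bash
python3 look.py a4 wrist
```

```text
3.2333 [ 0.5278 -0.2557  0.0473] fix [-71.4   0.6] F [-3.  -1.8  2.9] w 0.0001 yaw 35.36
```

View pics/a4wrist.png

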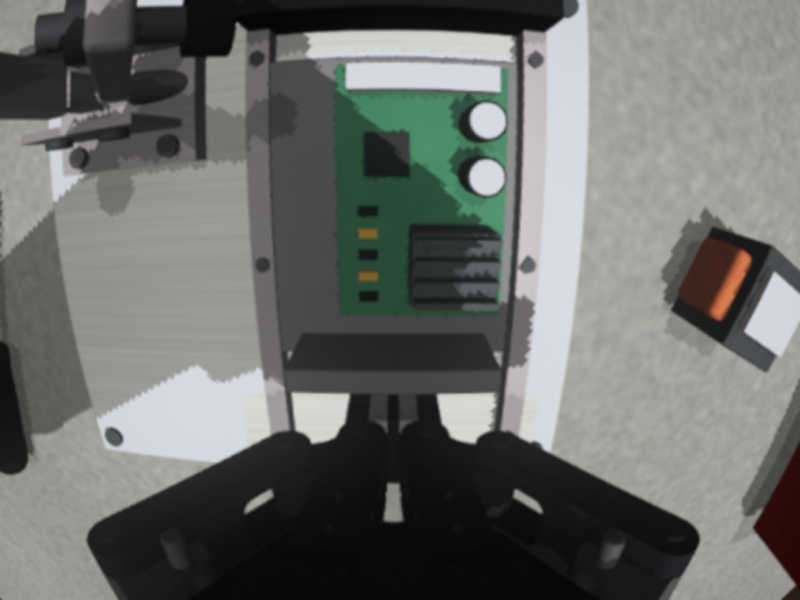

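Request:
move_arm --motion '[{"x":0.002,"y":0,"z":0,"spin":0,"gripper":255},{"x":0.004,"y":0,"z":0,"spin":0,"gripper":255},{"x":0.006,"y":0,"z":0,"spin":0,"gripper":255},{"x":0.007,"y":0,"z":0,"spin":0,"gripper":255},{"x":0.008,"y":0,"z":0,"spin":0,"gripper":255},{"x":0.008,"y":0,"z":0,"spin":0,"gripper":255}]'

```text
time: 3.78
ee_pos: [0.5341, -0.2511, 0.0472]
tool_rot: [[0.816, 0.579, 0.0], [0.579, -0.816, 0.0], [0.0, -0.0, -1.0]]
wrist_force: [-0.7, -0.1, -0.5]
width: -0.0003
```

```bash
python3 look.py a5 wrist
```

```text
3.7833 [ 0.5341 -0.2511  0.0472] fix [-63.6   0.7] F [-0.7 -0.1 -0.5] w -0.0003 yaw 35.35
```

View pics/a5wrist.png

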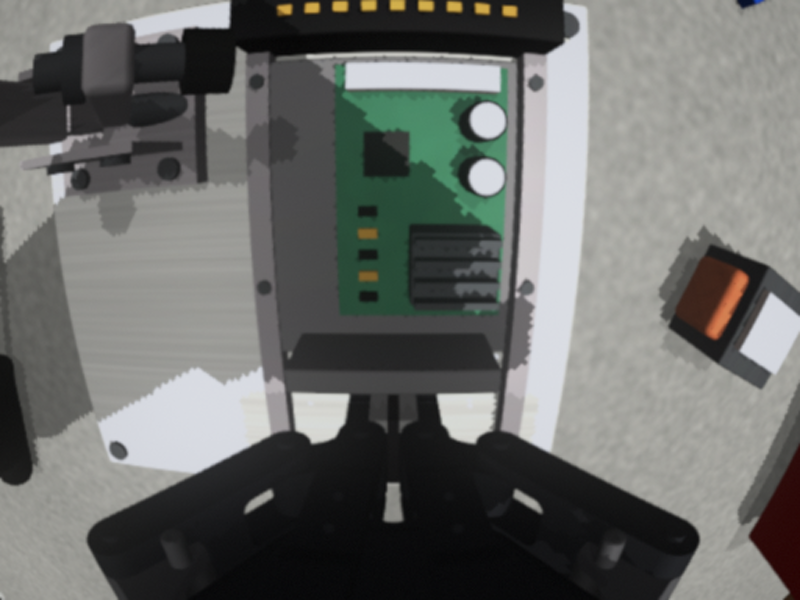

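A thin pale gap remains at v≈55–58 between the block and the carrier's far edge, so I'll push on gently until the force rises.

Request:
move_arm --motion '[{"x":0.001,"y":0,"z":0,"spin":0,"gripper":255},{"x":0.002,"y":0,"z":0,"spin":0,"gripper":255},{"x":0.003,"y":0,"z":0,"spin":0,"gripper":255},{"x":0.004,"y":0,"z":0,"spin":0,"gripper":255}]'

```text
time: 4.17
ee_pos: [0.5371, -0.249, 0.0472]
tool_rot: [[0.816, 0.578, -0.0], [0.578, -0.816, 0.0], [-0.0, -0.0, -1.0]]
wrist_force: [-2.5, -1.7, 0.1]
width: -0.0001
```

```bash
python3 look.py a6 wrist; python3 -c "
import cv2
a=cv2.imread('pics/a6wristraw.png')[10:80,150:350];cv2.imwrite('pics/a6c.png',cv2.resize(a,None,fx=4,fy=4,interpolation=2))"
```

```text
4.1667 [ 0.5371 -0.249   0.0472] fix [-59.9   0.7] F [-2.5 -1.7  0.1] w -0.0001 yaw 35.33
```

View pics/a6c.png

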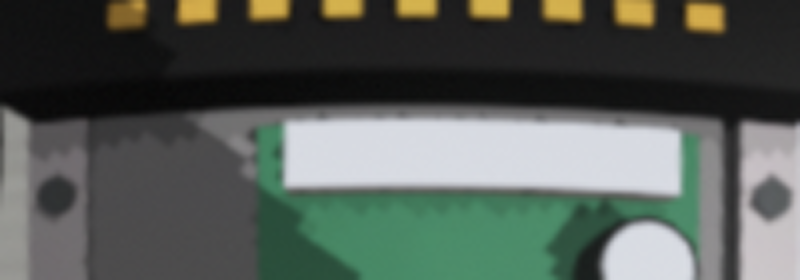

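The gap is no longer visible (block edge at v≈115 meets the carrier). Force is still only friction, about 3 N, so I'll confirm by pushing until it rises.

Request:
move_arm --motion '[{"x":0.001,"y":0,"z":0,"spin":0,"gripper":255},{"x":0.0015,"y":0,"z":0,"spin":0,"gripper":255},{"x":0.002,"y":0,"z":0,"spin":0,"gripper":255},{"x":0.002,"y":0,"z":0,"spin":0,"gripper":255}]'

```text
time: 4.55
ee_pos: [0.5371, -0.249, 0.0472]
tool_rot: [[0.816, 0.577, -0.003], [0.577, -0.816, -0.001], [-0.003, -0.001, -1.0]]
wrist_force: [-6.8, -2.4, 3.5]
width: -0.0001
```

Request:
move_arm --motion '[{"x":0.001,"y":0,"z":0,"spin":0,"gripper":255},{"x":0.002,"y":0,"z":0,"spin":0,"gripper":255},{"x":0.002,"y":0,"z":0,"spin":0,"gripper":255},{"x":0.002,"y":0,"z":0,"spin":0,"gripper":255}]'

```text
time: 4.88
ee_pos: [0.5372, -0.2489, 0.0472]
tool_rot: [[0.817, 0.576, -0.005], [0.576, -0.817, -0.002], [-0.005, -0.002, -1.0]]
wrist_force: [-11.7, -4.8, 6.9]
width: -0.0002
```

```bash
python3 look.py a7 wrist
```

```text
4.8833 [ 0.5372 -0.2489  0.0472] fix [-59.9   0.7] F [-11.7  -4.8   6.9] w -0.0002 yaw 35.2
```

View pics/a7wrist.png

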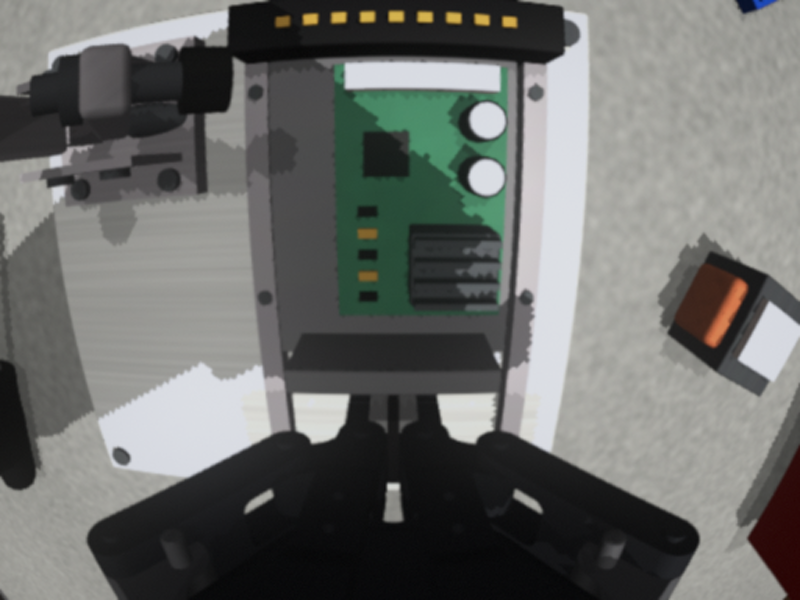

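Carrier is home: force climbed to 14 N with no travel, and no gap shows at v≈60. Backing off and rising.

Request:
move_arm --motion '[{"x":-0.004,"y":0,"z":0,"spin":0,"gripper":255},{"x":-0.012,"y":0,"z":0,"spin":0,"gripper":255},{"x":-0.022,"y":0,"z":-0.003,"spin":0,"gripper":255},{"x":-0.025,"y":0,"z":-0.02,"spin":0,"gripper":255},{"x":-0.025,"y":0,"z":-0.05,"spin":0,"gripper":255},{"x":-0.025,"y":0,"z":-0.085,"spin":0,"gripper":255},{"x":-0.025,"y":0,"z":-0.12,"spin":0,"gripper":255},{"x":-0.025,"y":0,"z":-0.155,"spin":-5,"gripper":255},{"x":-0.025,"y":0,"z":-0.185,"spin":-11,"gripper":255},{"x":-0.025,"y":0,"z":-0.205,"spin":-18,"gripper":255},{"x":-0.025,"y":0,"z":-0.213,"spin":-25,"gripper":255},{"x":-0.025,"y":0,"z":-0.215,"spin":-30,"gripper":255}]'

```text
time: 5.93
ee_pos: [0.5207, -0.2619, 0.2653]
tool_rot: [[0.412, 0.911, 0.004], [0.911, -0.412, -0.002], [-0.0, 0.005, -1.0]]
wrist_force: [0.4, -0.4, -0.3]
width: -0.0001
```

```bash
python3 look.py a8 wrist
python3 - <<'E'
from h import *
s=pickle.load(open("pics/a8.pkl","rb"));print(s["tool_rot"].T@(np.array([.5754,-.1371,.26])-s["ee_pos"]))
E
```

```text
5.9333 [ 0.5207 -0.2619  0.2653] fix [-80.8  -0.3] F [ 0.4 -0.4 -0.3] w -0.0001 yaw 65.69
[ 0.13627372 -0.00151571  0.00530255]
```

View pics/a8wrist.png

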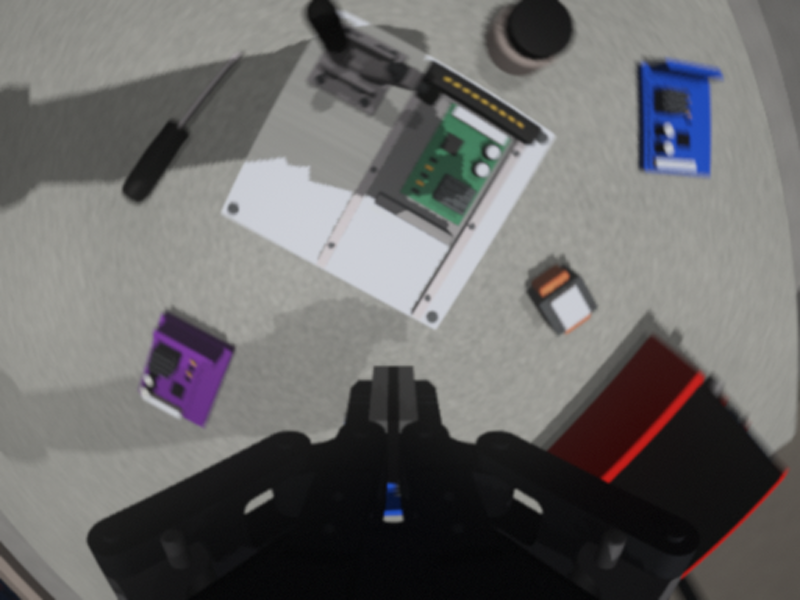

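The carrier stays against the block after retreating. Next: over the staging point inside the lever, tool x turned towards fixture +y.

Request:
move_arm --motion '[{"x":0.006,"y":0,"z":0,"spin":-3,"gripper":255},{"x":0.018,"y":0,"z":0,"spin":-9,"gripper":255},{"x":0.033,"y":0,"z":0,"spin":-15,"gripper":255},{"x":0.05,"y":0,"z":0,"spin":-21,"gripper":255},{"x":0.067,"y":0,"z":0,"spin":-27,"gripper":255},{"x":0.084,"y":0,"z":0,"spin":-33,"gripper":255},{"x":0.1,"y":0,"z":0,"spin":-39,"gripper":255},{"x":0.114,"y":0,"z":0,"spin":-45,"gripper":255},{"x":0.125,"y":0,"z":0,"spin":-51,"gripper":255},{"x":0.132,"y":0,"z":0,"spin":-56,"gripper":255},{"x":0.136,"y":0,"z":0,"spin":-59.5,"gripper":255},{"x":0.136,"y":0,"z":0,"spin":-59.5,"gripper":255}]'

```text
time: 6.98
ee_pos: [0.5767, -0.1366, 0.2619]
tool_rot: [[-0.573, 0.82, -0.0], [0.82, 0.573, 0.001], [0.001, 0.0, -1.0]]
wrist_force: [-0.5, -0.2, 0.1]
width: 0.0003
```

```bash
python3 look.py a9 wrist top
```

```text
6.9833 [ 0.5767 -0.1366  0.2619] fix [37.2 69.6] F [-0.5 -0.2  0.1] w 0.0003 yaw 124.96
```

View pics/a9wrist.png

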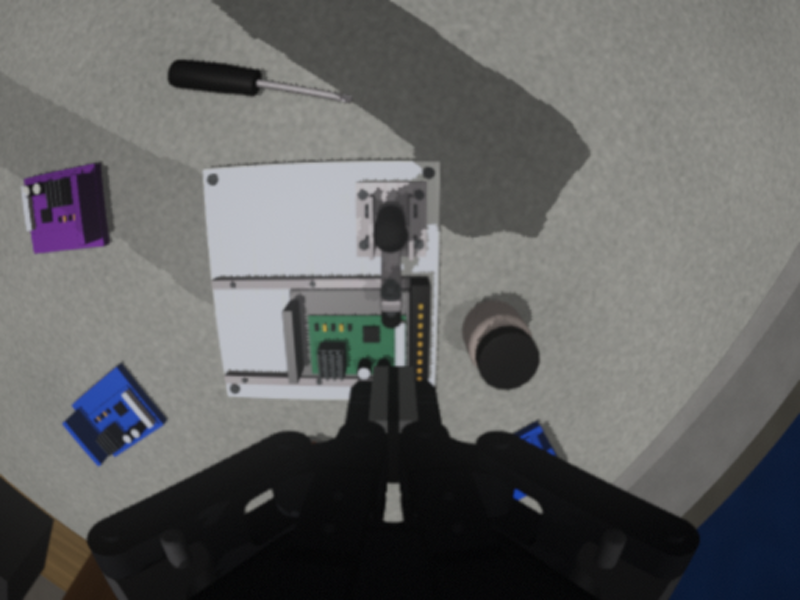

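Run:
```python
from h import *
import cv2
s=pickle.load(open("pics/a9.pkl","rb"));FX=np.array([.5872,-.2145,.6148])
k=lambda u,v,z:wray(s,(u+.5)*.64-.5,(v+.5)*.64-.5,z)
for u,v,z in [(390,228,.156),(376,228,.156),(404,228,.156),(390,212,.16),(390,250,.15)]:
    w=k(u,v,z);print(tof(w,FX)*1000,(s["tool_rot"].T@(w-s["ee_pos"])*1000).round(1))
d=np.load("pics/a9wrist.npy");print(d[140:165:3,245:255:3])
a=cv2.imread("pics/a9wristraw.png")[110:220,190:300];cv2.imwrite("pics/a9c.png",cv2.resize(a,None,fx=5,fy=5,interpolation=2))
```

```text
[ 35.2518833  111.32760235] [ 41.6  -1.4 106. ]
[ 28.16113832 111.37634884] [ 41.6  -8.5 106. ]
[ 42.34027514 111.30119364] [ 41.6   5.7 106. ]
[ 35.32563389 119.99565672] [ 50.3  -1.3 102. ]
[35.14149388 98.69739766] [ 29.   -1.4 112. ]
[[0.23234318 0.23140664 0.23172629 0.23276576]
 [0.23057456 0.2293596  0.2289585  0.22779793]
 [0.22803721 0.22582997 0.22689508 0.22858168]
 [0.22692132 0.22659431 0.22635905 0.22822924]
 [0.22752629 0.22757939 0.22715831 0.22806288]
 [0.22842625 0.22816113 0.22834527 0.22835766]
 [0.23161386 0.2306827  0.2312288  0.2312581 ]
 [0.32890943 0.328974   0.32925382 0.32898313]
 [0.32589602 0.32541823 0.32500455 0.3260047 ]]
```

View pics/a9c.png

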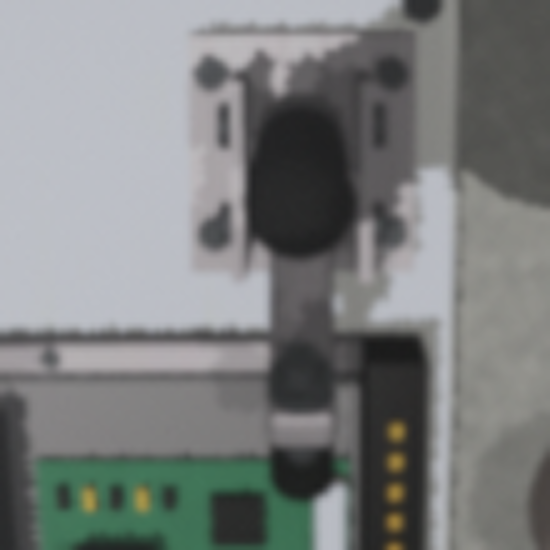

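The crop shows the lever knob at (300,180) and the clamp arm below it at (300,400). The lever's inner face is about 29 mm ahead of the TCP, and 1.4 mm to the side. Descending to tip height 0.133.

Request:
move_arm --motion '[{"x":0,"y":-0.001,"z":0.01,"spin":0,"gripper":255},{"x":0,"y":-0.0015,"z":0.03,"spin":0,"gripper":255},{"x":0,"y":-0.0015,"z":0.055,"spin":0,"gripper":255},{"x":0,"y":-0.0015,"z":0.08,"spin":0,"gripper":255},{"x":0,"y":-0.0015,"z":0.1,"spin":0,"gripper":255},{"x":0,"y":-0.0015,"z":0.112,"spin":0,"gripper":255},{"x":0,"y":-0.0015,"z":0.115,"spin":0,"gripper":255},{"x":0,"y":-0.0015,"z":0.115,"spin":0,"gripper":255}]'

```text
time: 7.75
ee_pos: [0.575, -0.1387, 0.1465]
tool_rot: [[-0.57, 0.821, -0.002], [0.821, 0.57, 0.0], [0.001, -0.001, -1.0]]
wrist_force: [-0.6, 1.2, 0.1]
width: 0.0001
```

```bash
python3 look.py b1 side wrist
```

```text
7.75 [ 0.575  -0.1387  0.1465] fix [34.6 68.9] F [-0.6  1.2  0.1] w 0.0001 yaw 124.77
```

View pics/b1side.png

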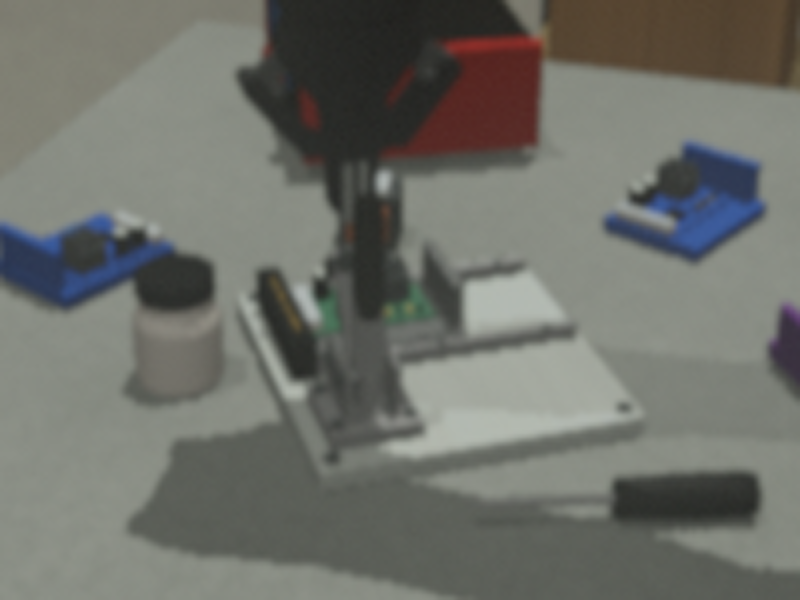

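View pics/b1wrist.png

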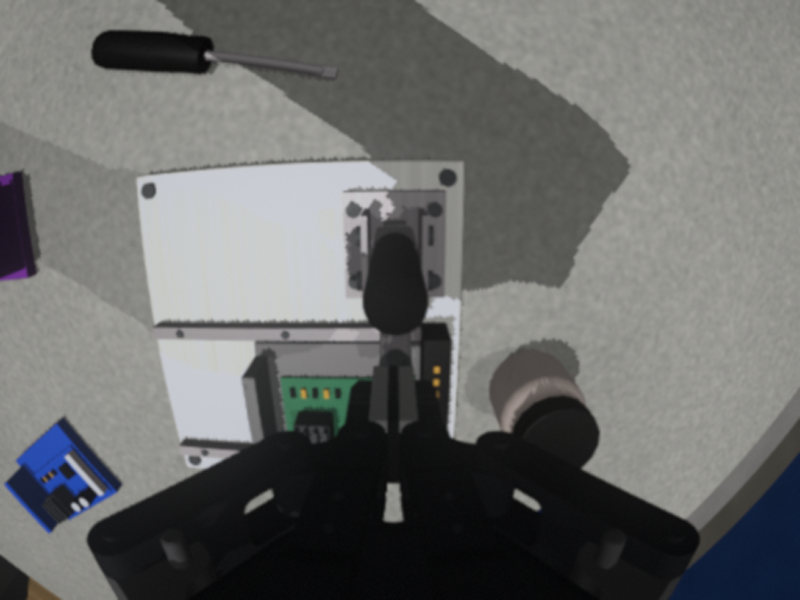

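Lever knob at wrist px (394,285), straight ahead of the closed fingers (394,385). The carrier is still home, so I start the push.

Request:
move_arm --motion '[{"x":0.005,"y":0,"z":0,"spin":0,"gripper":255},{"x":0.011,"y":0,"z":0,"spin":0,"gripper":255},{"x":0.016,"y":0,"z":0,"spin":0,"gripper":255},{"x":0.02,"y":0,"z":0,"spin":0,"gripper":255},{"x":0.025,"y":0,"z":0,"spin":0,"gripper":255},{"x":0.031,"y":0,"z":0,"spin":0,"gripper":255},{"x":0.037,"y":0,"z":0,"spin":0,"gripper":255},{"x":0.043,"y":0,"z":0,"spin":0,"gripper":255},{"x":0.048,"y":0,"z":0.001,"spin":0,"gripper":255},{"x":0.053,"y":0,"z":0.002,"spin":0,"gripper":255}]'

```text
time: 8.68
ee_pos: [0.5462, -0.0963, 0.1461]
tool_rot: [[-0.57, 0.821, 0.003], [0.821, 0.57, -0.002], [-0.004, 0.001, -1.0]]
wrist_force: [2.9, -5.3, -0.3]
width: 0.0
```

```bash
python3 look.py b2 side wrist
```

```text
8.6833 [ 0.5462 -0.0963  0.1461] fix [ 35.5 120.3] F [ 2.9 -5.3 -0.3] w 0.0 yaw 124.78
```

View pics/b2side.png

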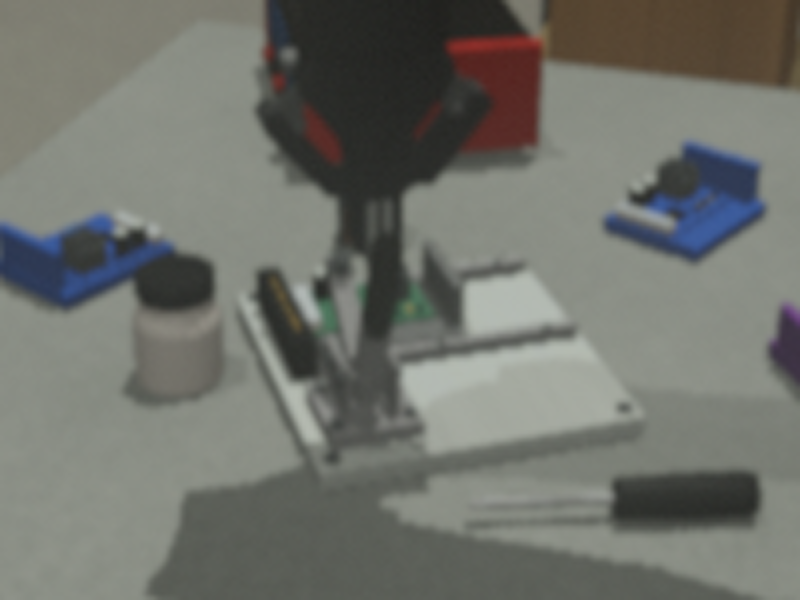

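View pics/b2wrist.png

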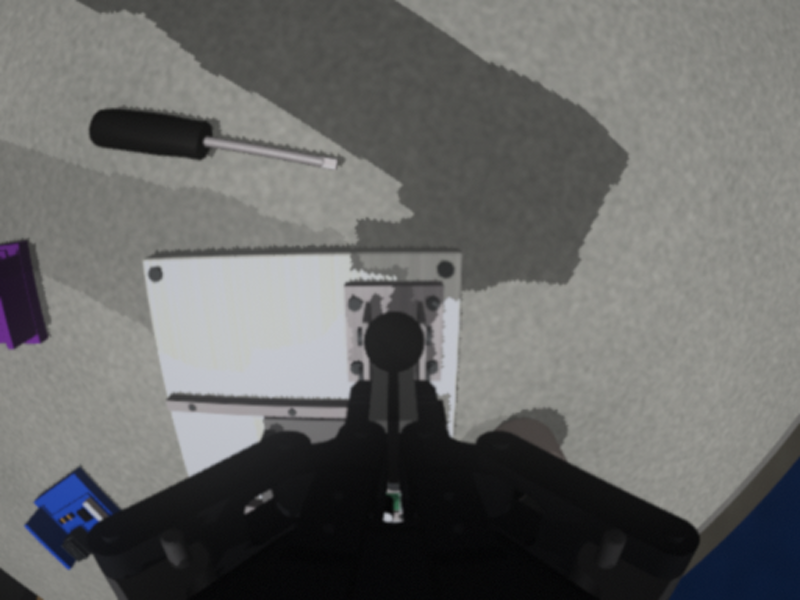

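The lever is leaning out, its knob at wrist px (394,342), with about 6 N. The fingers stay centred. Continuing along the arc past the dead point.

Request:
move_arm --motion '[{"x":0.005,"y":0,"z":0.002,"spin":0,"gripper":255},{"x":0.01,"y":0,"z":0.004,"spin":0,"gripper":255},{"x":0.015,"y":0,"z":0.006,"spin":0,"gripper":255},{"x":0.02,"y":0,"z":0.009,"spin":0,"gripper":255},{"x":0.025,"y":0,"z":0.012,"spin":0,"gripper":255},{"x":0.03,"y":0,"z":0.015,"spin":0,"gripper":255},{"x":0.035,"y":0,"z":0.019,"spin":0,"gripper":255},{"x":0.039,"y":0,"z":0.022,"spin":0,"gripper":255},{"x":0.043,"y":0,"z":0.026,"spin":0,"gripper":255},{"x":0.045,"y":0,"z":0.029,"spin":0,"gripper":255},{"x":0.045,"y":0,"z":0.029,"spin":0,"gripper":255},{"x":0.045,"y":0,"z":0.029,"spin":0,"gripper":255}]'

```text
time: 9.78
ee_pos: [0.5194, -0.058, 0.1161]
tool_rot: [[-0.571, 0.821, -0.0], [0.821, 0.571, 0.0], [0.0, -0.0, -1.0]]
wrist_force: [0.6, -0.5, 0.3]
width: 0.0002
```

```bash
python3 look.py b3 side wrist
```

```text
9.7833 [ 0.5194 -0.058   0.1161] fix [ 35.8 166.9] F [ 0.6 -0.5  0.3] w 0.0002 yaw 124.85
```

View pics/b3side.png

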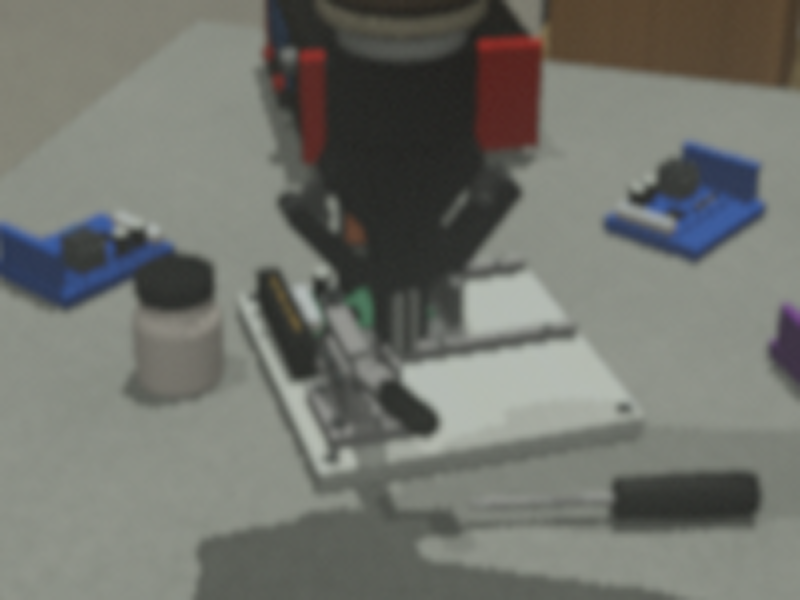

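View pics/b3wrist.png

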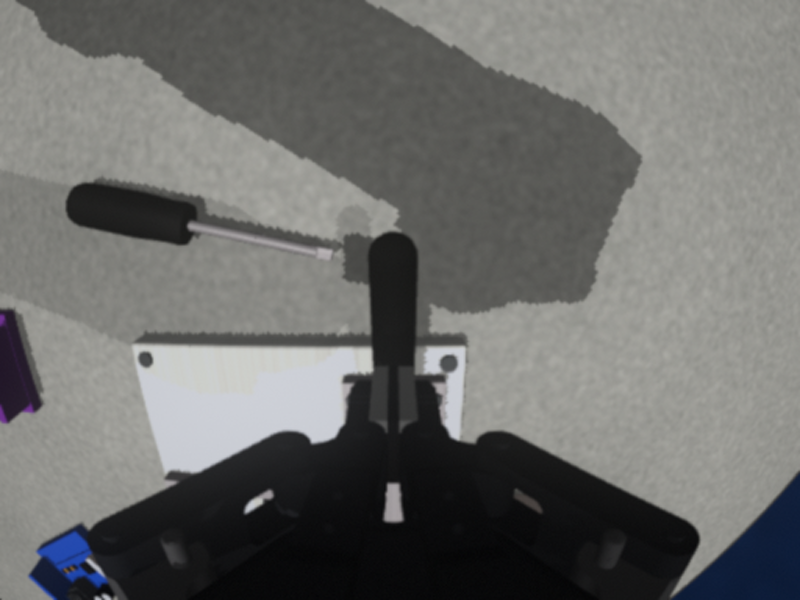

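The lever has snapped down (knob at wrist px (394,255), side px (420,415)) and contact force has gone. Retreating upward.

Request:
move_arm --motion '[{"x":0,"y":0,"z":-0.01,"spin":0,"gripper":255},{"x":0,"y":0,"z":-0.03,"spin":0,"gripper":255},{"x":0,"y":0,"z":-0.06,"spin":0,"gripper":255},{"x":0,"y":0,"z":-0.09,"spin":0,"gripper":255},{"x":-0.01,"y":0,"z":-0.12,"spin":0,"gripper":255},{"x":-0.03,"y":0,"z":-0.14,"spin":0,"gripper":255},{"x":-0.055,"y":0,"z":-0.15,"spin":0,"gripper":255},{"x":-0.08,"y":0,"z":-0.155,"spin":0,"gripper":255},{"x":-0.1,"y":0,"z":-0.16,"spin":0,"gripper":255},{"x":-0.11,"y":0,"z":-0.16,"spin":0,"gripper":255},{"x":-0.11,"y":0,"z":-0.16,"spin":0,"gripper":255}]'

```text
time: 10.8
ee_pos: [0.5829, -0.1507, 0.2765]
tool_rot: [[-0.569, 0.823, 0.001], [0.823, 0.569, -0.0], [-0.001, 0.0, -1.0]]
wrist_force: [-0.9, -0.1, -0.3]
width: -0.0001
```

```bash
python3 look.py b4 side wrist;  python3 - <<'E'
import cv2
a=cv2.imread("pics/b4wristraw.png")[80:240,130:320];cv2.imwrite("pics/b4c.png",cv2.resize(a,None,fx=3.7,fy=3.7,interpolation=2))
E
```

```text
10.8 [ 0.5829 -0.1507  0.2765] fix [34.2 54.6] F [-0.9 -0.1 -0.3] w -0.0001 yaw 124.65
```

View pics/b4side.png

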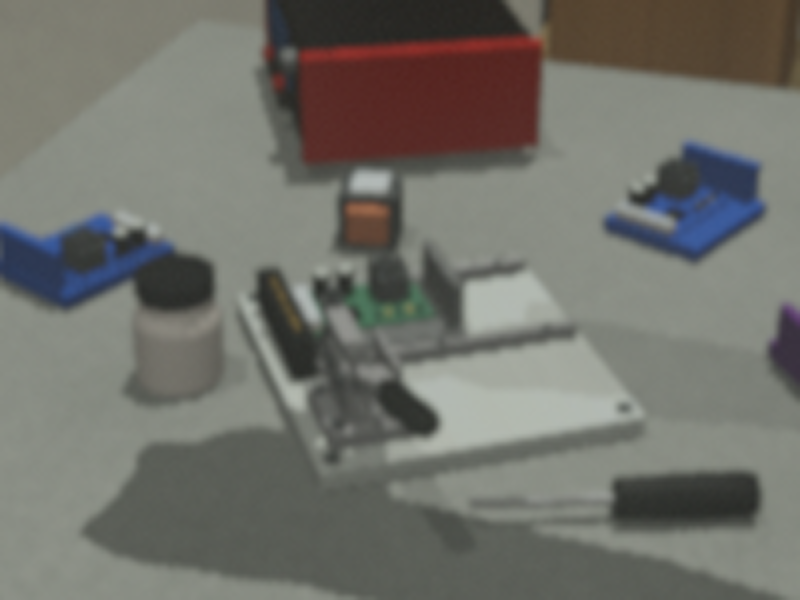

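View pics/b4c.png

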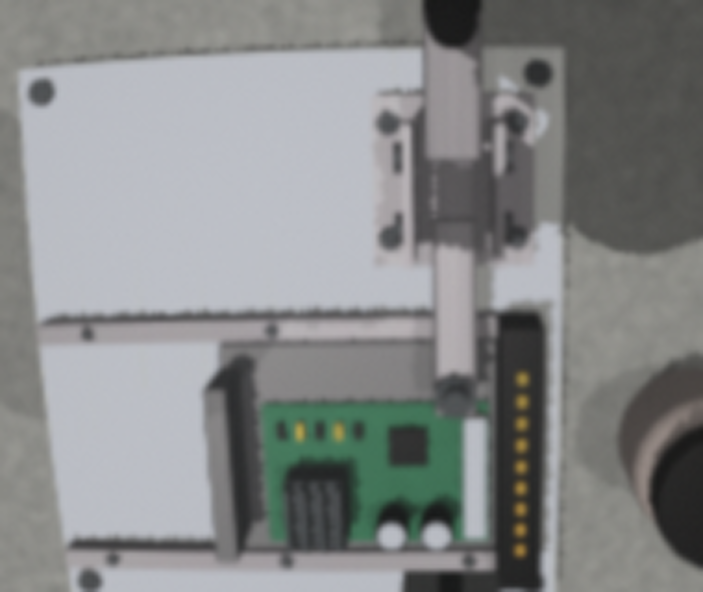

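The clamp arm is lying flat with its foot on the carrier rim (crop px (455,395)), and the bystanders are unmoved. One numeric check of the lever angle from depth before handing in.

Run:
```python
from h import *
FX=np.array([.5872,-.2145,.6148]);c=camera_info("side");d=np.load("pics/b4side.npy")
for u,v in [(265,224),(262,221),(266,227),(268,224),(245,202)]:
    z=d[v,u];p=c["pose"]@np.array([(u-c["cx"])/c["fx"]*z,(v-c["cy"])/c["fy"]*z,z,1])
    f=tof(p[:3],FX)*1000;print(u,v,f.round(1),(p[2]*1000).round(1),"angle",np.arctan2(f[1]-108,p[2]*1000-50).round(2))
print(proj("side",[*(FX[:2]+np.array([[.8168,-.5768],[.5768,.8168]])@[.035,.108+.106*np.sin(1.27)]),.05+.106*np.cos(1.27)]))
```

```text
265 224 [ 38.6 214.6] 88.2 angle 1.23
262 221 [ 40.9 201.7] 88.0 angle 1.19
266 227 [ 36.6 215.4] 81.0 angle 1.29
268 224 [ 32.4 215.4] 87.5 angle 1.23
245 202 [40.  66.4] 57.8 angle -1.38
[265.82835934 225.12349247]
```

```bash
python3 -c "
from station import order;print(order.job_done())"
```

```text
the job is handed in; nothing more can be done
None
```

The carrier is home against the connector block, the clamp lever is locked over it, and the job was handed in at about 11 s with the gripper clear.

- **Carrier:** I pushed it along the rails with the closed fingertips, about 38 mm. At the block the force rose to about 14 N with no further travel and no gap showed, and a later view after I backed off still showed it home.
- **Lever:** I pushed it outward and down past its dead point with about 6 N. It snapped away and the contact force dropped to zero.
- **Final checks:** Depth readings on the top of the lever grip gave 1.19–1.29 rad. The grip also showed within about a pixel of where a 1.27 rad lock would put it. The clamp arm lay flat with its foot on the carrier rim, and the transformer, jar and screwdriver showed no movement.
- **Not measured:** The foot's pressing force on the carrier could not be measured. I judged it only from the lock angle and the pictures.
- **Disagreements:** My first fit of the fixture from the side camera was off because one plate corner was picked wrongly, so I did not use it. The top and wrist camera fits agreed to about 4 mm, and contact with the stop agreed to about 1 mm. One move call was refused for missing keys, and nothing moved.

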